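# Sweep the counted bearings into the tray's trough

## Robot

A 6-joint arm with a two-finger parallel gripper is mounted at the origin on the work surface. World frame = base frame: x ahead of the robot, y to its left, z up, the work surface at z = 0. Lengths are in mm, angles in rad, forces in N, time in s.
With the tool pointing down it reaches from about 275 to 850 mm from the base axis. Payload 19 kg.
Tool frame: the origin (TCP) lies on the centre line of the jaws, within the pads' length; the fingertips stand 17 mm ahead of it and the grasp point (between the pads) lies 2 mm behind it (tip_extent is the distance from the TCP to the fingertips, in mm); z points along the fingers, y is the direction in which the jaws open and shut (so a half turn about z gives the same grasp; the last joint's range is limited). The gripper opens to 85 mm and grips with 20 to 120 N. Pads are 22 mm wide; open, the fingers measure 114 mm over their backs; the gripper's body (76 mm by 85 mm) begins 54 mm behind the grasp point. The pads swing forward as they close: fully open they stand 13 mm farther back than shut.
Start: joints at [-1.337, 0.15, 1.437, -0, 1.554, -0.134], TCP at [206.722, -536.524, 248.267] pointing down, gripper open.
Joint ranges: [-2.8, 2.8], [-0.68, 2.1], [0.12, 2.68], [-1.39, 4.53], [0.16, 2.79], [-2.81, 2.81]. Speed limits (rad/s): [1.89, 1.89, 2.22, 3.01, 3.01, 3.01].

## Interface

Orientations are given as [roll, pitch, yaw] about the fixed x, y, z axes, in that order (R = Rz(yaw) Ry(pitch) Rx(roll)).
In Python, from plant import read_state, read_camera, hand_in, trace, tip_extent gives the robot as it stands.
- The arm moves only by the shell command python3 -m pendant 'ROWS' [FORCE]. ROWS is JSON, a list of rows, each an object of numbers: "tx", "ty", "tz": the shift along the tool's x, y, z in cm; "ax", "ay", "az": the turn, a rotation vector about the tool's x, y, z in rad; "fingers": the opening, from -1 (shut) to 1 (fully open). A call has 1 to 12 rows; each row is the pose to reach, as a shift and turn from the pose commanded when the call began, along the tool's axes at that moment; what a row does not reach only later rows make up. A row lasts 1/10 s, in which the tool goes at most 50 mm and 8.59 degrees, less where a joint would pass 70% of its speed; a pose out of reach is approached as far as the arm can. A call with a gripper value outside its range is refused whole. The fingers move at their own pace and stop on an object; FORCE is the grip in N (left out, the last holds). Time passes only in rows, so rows that repeat a pose let the fingers close. It gives the time, the measured TCP pose, the force and the opening at its end, in the units of the state.
- read_state(): the state, without advancing time (a new reading comes with each control period).
- read_camera(name): name is "scene" or "side" or "wrist"; returns a dict with "pixels" (400x640x3 uint8, red, green, blue), "mtx" (3x3 intrinsics, pixels), "world_to_cam" (4x4, takes a point from world to camera coordinates). Camera axes: x right, y up, looking along -z (the intrinsics and any distortion apply to the point x, -y, -z); pixel columns grow to the right and rows downward; lengths in mm; the calibration is good to about 2 mm. A picture is of the moment at which its call begins. There is no depth.
- hand_in(): hands the job in, once; it reports no verdict.
Trained networks look in the newest picture that a camera, given by its name, has taken for a name from the list of things; names that differ only in an ending like _2 or _b are one class to them, and where a whole thing is asked for, a point or a joint stands for the part that bears it (a point fixed in the world has none). Each returns a list of dicts, best first, with "p" (0 to 1); they miss things now and then, are a little off and sometimes report something else, mostly with a low value. They report only what shows in the picture. A call takes as long as a camera call. They do not tell look-alikes from the thing itself.
- trace(camera, query): "mask" (400x640 bool, what is visible of it) and "pixel" ([column, row] in pixels, amid what is visible of it).
The state is a dict: "time_s": time; "q": joint angles; "qd": joint speeds; "joint_torque": joint torques, N m; "ee_pos": TCP position; "ee_rot": TCP orientation; "wrist_force": force on the tool from outside, world axes, zero at the start; "ft_torque": the same for the moment, N m; "gripper_width": opening from 0.0 (shut) to 1.0 (fully open).
Only numpy, scipy, OpenCV 4.12 (cv2) and the standard library are available. Lean on these libraries where they do the work, as an engineer would, in place of code of your own. Each camera call takes 0.05 s, during which the arm holds its last target.

## Task

With closed fingers, sweep the three flat bearings along the counting tray and over its open edge, so that all three drop into the trough at its end. Push them only: do not lift or carry them. Leave the tall sleeve standing where it is on the tray, leave the carton, the can and the tape roll on the bench alone, and finish clear of everything.

Things in the scene. Friction and masses are not known exactly. Their poses are not given: they have to be found in the camera images.
- tray: Fixed grey metal counting tray, 188 (x) by 364 mm (y), origin on the bench under its middle, z up; its y points from the closed end to the trough, to the robot's left, give or take 0.45 rad. Board: flat black rubber 60 mm above the bench, from y = -176 to its open edge at y = +90, x = -90 to +90; rims 4 mm thick stand 10 mm above it on both sides and at the closed end.
- trough (a point): Middle of the trough's steel floor, 8 mm above the bench, at y = +135 mm in the tray's frame (same axes). The trough lies beyond the board's open edge and 52 mm lower: inside 90 mm along y (y = +90 to +180 of the tray), 180 mm along x; its outer walls are 4 mm thick and 70 mm high above the bench.
- bearing0_mid (a point): Centre, half-way up, of bearing 1 of 3 (all alike): loose flat steel bearing, a disc of 40 mm diameter and 12 mm height with a dark seal ring on top, about 65 g, lying flat on the board. The three lie side by side across the tray (about 55 mm apart in its x), in the middle of its length.
- bearing1_mid (a point): Centre, half-way up, of bearing 2 of 3 (all alike): loose flat steel bearing, a disc of 40 mm diameter and 12 mm height with a dark seal ring on top, about 65 g, lying flat on the board. The three lie side by side across the tray (about 55 mm apart in its x), in the middle of its length.
- bearing2_mid (a point): Centre, half-way up, of bearing 3 of 3 (all alike): loose flat steel bearing, a disc of 40 mm diameter and 12 mm height with a dark seal ring on top, about 65 g, lying flat on the board. The three lie side by side across the tray (about 55 mm apart in its x), in the middle of its length.
- sleeve_mid (a point): Centre, half-way up, of the plain steel sleeve: loose upright tube, 36 mm outside diameter, 45 mm tall, about 160 g, standing on the board at the closed end, with at least 50 mm free between it and every bearing. To be left alone.
- carton: Loose small cardboard carton, 90 x 70 x 60 mm high, on the bench beyond the trough end of the tray; origin at the centre of its underside. To be left alone.
- can: Loose closed can with a paper label, 60 mm diameter, 100 mm tall, on the bench beyond the closed end of the tray; origin at the centre of its underside. To be left alone.
- tape: Loose pale roll of clear tape lying flat, 100 mm diameter, 48 mm high, on the bench at the tray's far side (from the robot); origin at the centre of its underside. To be left alone.
Mind the look-alikes: they are no part of the job. Of the things that look like the part that bears sleeve_mid, the middle-sized one is meant.

How it is judged (in metres and radians):
At the end, for the whole second after the job is handed in: All three bearings lie at rest inside the trough (centre past the open edge, between the trough's walls and below the board's level, at least 5 mm). The sleeve stands upright within 15 mm of where it was; carton, can and tape are within 15 mm of where they were (y of bearing0_mid in the frame of tray between 0.091 and 0.18 m and x of bearing0_mid in the frame of tray between -0.09 and 0.09 m and z of bearing0_mid in the frame of tray between 0 and 0.055 m and linear speed of each of bearing0, bearing1, bearing2 below 0.03 m/s and y of bearing1_mid in the frame of tray between 0.091 and 0.18 m and x of bearing1_mid in the frame of tray between -0.09 and 0.09 m and z of bearing1_mid in the frame of tray between 0 and 0.055 m and y of bearing2_mid in the frame of tray between 0.091 and 0.18 m and x of bearing2_mid in the frame of tray between -0.09 and 0.09 m and z of bearing2_mid in the frame of tray between 0 and 0.055 m and distance of each of sleeve_mid, carton, can, tape from where it was at the start of the episode below 0.015 m and angle between sleeve_mid's own z axis and vertical below 0.1 rad); the robot touches nothing.
It fails at once if bearing 1 is lifted: its centre more than 25 mm above its height on the board (z of bearing0_mid in the frame of tray above 0.091 m).
It fails at once if bearing 2 is lifted: its centre more than 25 mm above its height on the board (z of bearing1_mid in the frame of tray above 0.091 m).
It fails at once if bearing 3 is lifted: its centre more than 25 mm above its height on the board (z of bearing2_mid in the frame of tray above 0.091 m).
It fails at once if the sleeve is displaced by more than 15 mm or tipped (distance of sleeve_mid from where it was at the start of the episode above 0.015 m or angle between sleeve_mid's own z axis and vertical above 0.3 rad).
It fails at once if the carton, the can or the tape roll is displaced by more than 15 mm (distance of any of carton, can, tape from where it was at the start of the episode above 0.015 m).
It also fails if it takes over 48 s, if anything falls off the work surface, if the arm or the gripper's body presses on something with over 40 N, if the wrist force passes 120 N, or if a joint passes its speed limit or range.

## Working session

There is one attempt and no reset: what is moved stays moved. The work goes in short steps, Python scripts to look and compute and a shell command to move; the robot and the scene stay as the last step left them, time stands still between calls to the robot, and variables do not carry over. Pictures are saved under pics/ and viewed, and the job is handed in when it is done.

```bash
ls; mkdir -p pics; python3 - <<'E'
from plant import *
import cv2
s=read_state();print({k:s[k] for k in('time_s','q','ee_pos','ee_rot','gripper_width')})
for c in('scene','side','wrist'):
    d=read_camera(c);cv2.imwrite(f'pics/{c}0.png',d['pixels'][:,:,::-1])
    print(c,d['mtx'].tolist(),d['world_to_cam'].round(3).tolist(),[k for k in d])
    for n in('tray','bearing0_mid','sleeve_mid','carton','can','tape'):
        print(n,[(round(r['p'],2),[round(float(v)) for v in r['pixel']],int(r['mask'].sum())) for r in trace(c,n)])
E
```

```text
pics
{'time_s': 0.0, 'q': array([-1.33695730e+00,  1.50980889e-01,  1.43801772e+00, -1.56195769e-05,
        1.55383477e+00, -1.34016399e-01]), 'ee_pos': array([ 206.69226515, -536.3155709 ,  247.68499992]), 'ee_rot': array([-3.14036097e+00, -1.50302742e-04,  3.67855610e-01]), 'gripper_width': 1.001516701525721}
scene [[443.07018049565363, 0.0, 327.4943681232242], [0.0, 443.07018049565363, 202.28902090455063], [0.0, 0.0, 1.0]] [[0.777, 0.629, -0.022, -483.122], [-0.334, 0.441, 0.833, 123.331], [0.534, -0.64, 0.553, -1311.51], [0.0, 0.0, 0.0, 1.0]] ['pixels', 'mtx', 'world_to_cam']
tray [(0.83, [288, 237], 11765)]
bearing0_mid [(0.76, [301, 233], 282)]
sleeve_mid [(0.65, [199, 296], 952), (0.64, [325, 317], 258), (0.61, [273, 254], 541)]
carton [(0.61, [350, 166], 1107), (0.52, [271, 255], 532)]
can [(0.56, [232, 318], 2267)]
tape [(0.74, [371, 257], 1899)]
side [[369.8519188619316, 0.0, 320.41432976431514], [0.0, 369.8519188619316, 191.108053168282], [0.0, 0.0, 1.0]] [[0.94, -0.342, 0.011, -581.709], [0.215, 0.617, 0.757, -207.152], [-0.266, -0.709, 0.653, -647.131], [0.0, 0.0, 0.0, 1.0]] ['pixels', 'mtx', 'world_to_cam']
tray [(0.67, [303, 247], 15584)]
bearing0_mid [(0.72, [280, 248], 363), (0.55, [330, 228], 306)]
sleeve_mid [(0.94, [364, 260], 560), (0.7, [352, 352], 1212), (0.51, [427, 268], 200)]
carton [(0.97, [246, 163], 1318), (0.34, [301, 247], 15584)]
can [(0.74, [423, 330], 2438), (0.37, [363, 260], 610)]
tape [(0.77, [370, 204], 1534)]
wrist [[277.1594775092998, 0.0, 320.69810321770865], [0.0, 277.1594775092998, 202.22543599596887], [0.0, 0.0, 1.0]] [[0.361, -0.933, -0.0, -574.503], [0.882, 0.341, -0.326, 42.715], [0.304, 0.117, 0.946, -381.673], [0.0, 0.0, 0.0, 1.0]] ['pixels', 'mtx', 'world_to_cam']
tray []
bearing0_mid []
sleeve_mid []
carton []
can []
tape []
```

View pics/scene0.png

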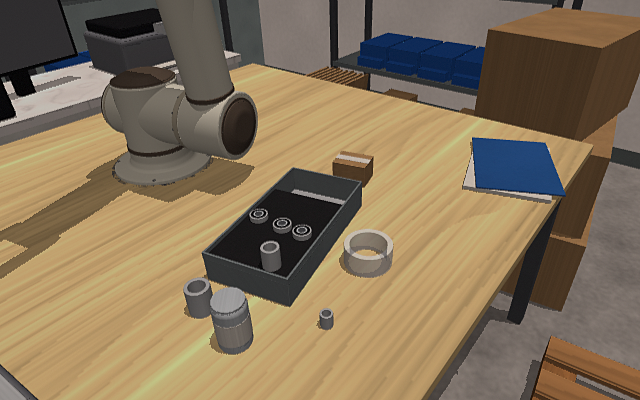

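View pics/side0.png

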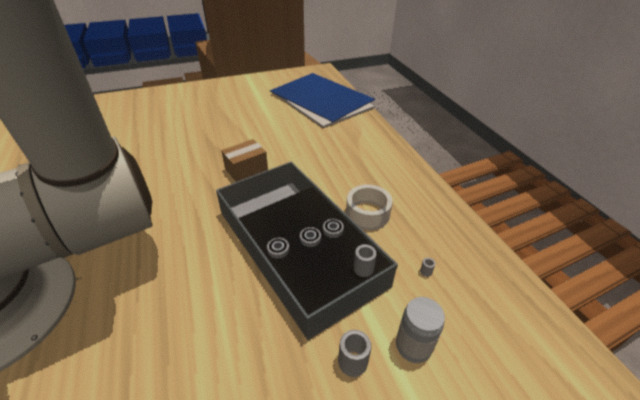

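View pics/wrist0.png

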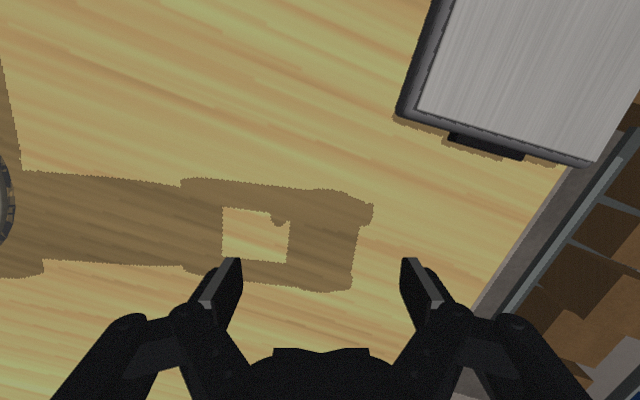

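```bash
cat > h.py <<'E'
import numpy as np, cv2
from scipy.optimize import minimize
from plant import *
def proj(d,P):
    P=np.atleast_2d(P); c=P@d['world_to_cam'][:3,:3].T+d['world_to_cam'][:3,3]
    c=c*[1,-1,-1]; u=c@np.array(d['mtx']).T
    return u[:,:2]/u[:,2:]
def ray(d,px,z):
    W=d['world_to_cam'];R=W[:3,:3];o=-R.T@W[:3,3]
    v=np.linalg.solve(np.array(d['mtx']),[px[0],px[1],1])*[1,-1,-1]; v=R.T@v
    return o+v*(z-o[2])/v[2]
def T(p,pts):
    c,s=np.cos(p[2]),np.sin(p[2]);pts=np.atleast_2d(pts).astype(float)
    return np.c_[pts[:,0]*c-pts[:,1]*s+p[0],pts[:,0]*s+pts[:,1]*c+p[1],pts[:,2]]
def toT(p,w):
    c,s=np.cos(p[2]),np.sin(p[2]);d=np.array(w[:2])-p[:2];return np.array([c*d[0]+s*d[1],-s*d[0]+c*d[1]])
E
cat > fit.py <<'E'
from h import *
D={};M={}
for c in('scene','side'):
    D[c]=read_camera(c);r=trace(c,'tray');M[c]=r[0]['mask']
box=np.array([[x,y,z] for x in(-94,94) for y in(-182,182) for z in(0,70)])
def cost(p):
    t=0
    for c in D:
        m=np.zeros((1600,2560),np.uint8);h=cv2.convexHull(np.round(proj(D[c],T(p,box))*4+1.5).astype(np.int32))
        cv2.fillConvexPoly(m,h,1);m=cv2.resize(m.astype(np.float32),(640,400),interpolation=cv2.INTER_AREA)
        hm=M[c].astype(np.uint8);q=cv2.convexHull(cv2.findNonZero(hm));hm[:]=0;cv2.fillConvexPoly(hm,q,1)
        t+=np.abs(m-hm).sum()/hm.sum()
    return t
g=ray(D['scene'],(288,237),60);print(g)
best=min((minimize(cost,[g[0],g[1],a],method='Nelder-Mead',options=dict(initial_simplex=[[g[0],g[1],a],[g[0]+20,g[1],a],[g[0],g[1]+20,a],[g[0],g[1],a+.15]])) for a in(-.35,0,.35)),key=lambda r:r.fun)
p=best.x;print(p,best.fun);np.save('tray.npy',p)
B={'scene':[(259,214),(282,224),(302,230),(270,244)],'side':[(278,245),(310,235),(333,226),(366,251)]}
Z=[72,72,72,105]
for c in D:
    im=D[c]['pixels'][:,:,::-1].copy()
    for z,pl in((70,[[-94,-182],[94,-182],[94,182],[-94,182]]),(60,[[-90,-178],[90,-178],[90,90],[-90,90]])):
        q=proj(D[c],T(p,[[a,b,z] for a,b in pl]))
        cv2.polylines(im,[np.round(q).astype(np.int32)],True,(0,255,0) if z==70 else (0,0,255),1)
    x0,y0=(180,130) if c=='scene' else(190,130)
    cv2.imwrite(f'pics/{c}_fit.png',cv2.resize(im[y0:y0+200,x0:x0+230],None,fx=3.4,fy=3,interpolation=cv2.INTER_NEAREST))
    for b,z in zip(B[c],Z):
        w=ray(D[c],b,z);print(c,w.round(1),toT(p,w).round(1))
    for n in('carton','can','tape'):
        r=trace(c,n)[0];print(n,ray(D[c],r['pixel'],30 if n=='carton' else 24 if n=='tape' else 50).round())
E
python3 fit.py
```

```text
[600.1246339  -97.94258908  60.        ]
[ 5.54418228e+02 -4.30824303e+01  2.48227616e-01] 0.024931538368626993
scene [507.5 -88.3  72. ] [-56.6 -32.3]
scene [571.7 -84.5  72. ] [  6.6 -44.4]
scene [618.2 -74.7  72. ] [ 54.  -46.3]
scene [ 630.3 -173.1  105. ] [  41.6 -144.7]
carton [491. 261.  30.]
can [ 675. -305.   50.]
tape [725.   4.  24.]
side [504.4 -87.2  72. ] [-59.4 -30.5]
side [567.1 -83.4  72. ] [  2.4 -42.2]
side [616.2 -76.   72. ] [ 51.8 -47.1]
side [ 634.7 -177.5  105. ] [  44.8 -150. ]
carton [512. 252.  30.]
can [ 671. -310.   50.]
tape [737.   4.  24.]
```

View pics/scene_fit.png

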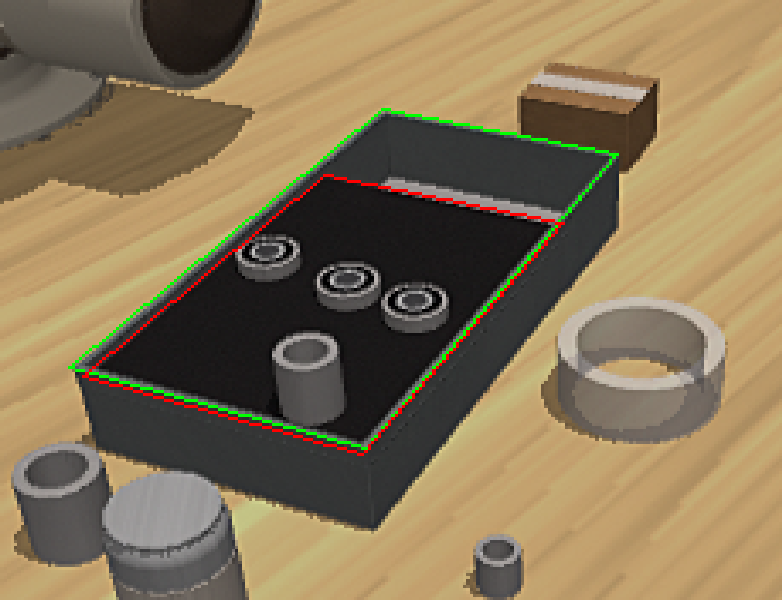

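View pics/side_fit.png

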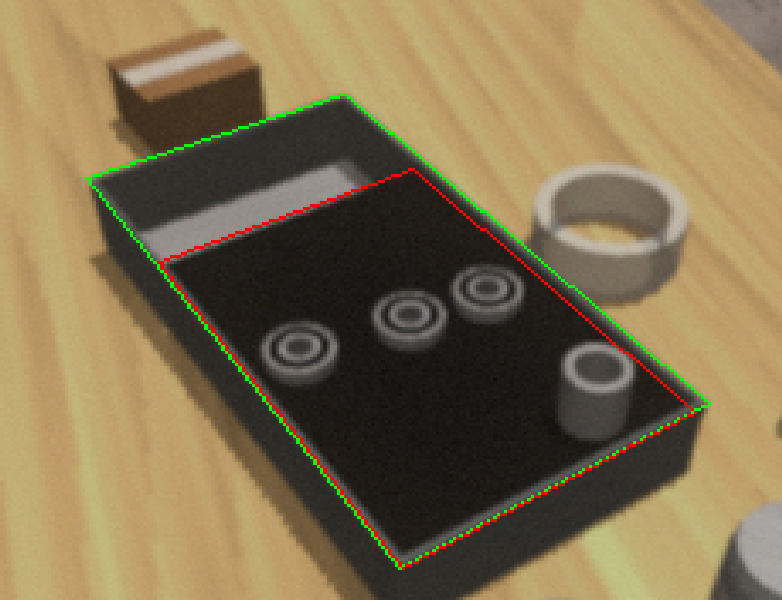

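```bash
cat > rel.py <<'E'
import sys
from h import *
from scipy.spatial.transform import Rotation as Ro
# usage: rel.py trayx trayy tipz : shift in tool axes (cm), turn
p=np.load('tray.npy'); s=read_state(); R=Ro.from_euler('xyz',s['ee_rot']); te=tip_extent() if callable(tip_extent) else tip_extent
x,y,z=map(float,sys.argv[1:4])
w=T(p,[[x,y,0]])[0]; w[2]=z+te
G=Ro.from_euler('xyz',[np.pi,0,np.pi/2+p[2]])
print('t',round(s['time_s'],2),'tip_ext',te,'tool in tray',toT(p,s['ee_pos']).round(1),'tipz',round(s['ee_pos'][2]-te,1),'yawerr',(R.inv()*G).as_rotvec().round(3))
print('target',w.round(1),'shift cm',(R.inv().apply(w-s['ee_pos'])/10).round(2),'width',s['gripper_width'],'F',s['wrist_force'].round(1))
E
python3 rel.py 3 -90 160
```

```text
t 1.55 tip_ext 17.0 tool in tray [-458.3 -392.9] tipz 231.3 yawerr [-0.    -0.    -1.451]
target [ 579.4 -129.6  177. ] shift cm [ 49.41 -24.57   7.13] width 1.0033297570128459 F [ 0.1  0.2 -0.7]
```

```bash
python3 -m pendant '[{"tx":4,"ty":-2,"az":-0.12,"fingers":-1},{"tx":8,"ty":-4,"az":-0.25,"fingers":-1},{"tx":12.5,"ty":-6.2,"az":-0.4,"fingers":-1},{"tx":17,"ty":-8.4,"az":-0.54,"fingers":-1},{"tx":21.5,"ty":-10.7,"az":-0.68,"fingers":-1},{"tx":26,"ty":-12.9,"az":-0.82,"fingers":-1},{"tx":30.5,"ty":-15.1,"az":-0.95,"fingers":-1},{"tx":35,"ty":-17.4,"az":-1.08,"fingers":-1},{"tx":39.5,"ty":-19.6,"az":-1.2,"fingers":-1},{"tx":44,"ty":-21.8,"az":-1.32,"fingers":-1},{"tx":49.4,"ty":-24.6,"tz":1,"az":-1.451,"fingers":-1},{"tx":49.4,"ty":-24.6,"tz":2,"az":-1.451,"fingers":-1}]'; python3 rel.py 3 -90 120
```

```text
t 1.55 tip_ext 17.0 tool in tray [-458.3 -392.9] tipz 231.3 yawerr [-0.    -0.    -1.451]
target [ 579.4 -129.6  137. ] shift cm [ 49.41 -24.57  11.13] width 1.0033297570128459 F [ 0.1  0.2 -0.7]validation failed for argument at $[0]...
```

```bash
python3 -m pendant '[{"tx":4,"ty":-2,"tz":0,"ax":0,"ay":0,"az":-0.12,"fingers":-1},{"tx":8,"ty":-4,"tz":0,"ax":0,"ay":0,"az":-0.25,"fingers":-1},{"tx":12.5,"ty":-6.2,"tz":0,"ax":0,"ay":0,"az":-0.4,"fingers":-1},{"tx":17,"ty":-8.4,"tz":0,"ax":0,"ay":0,"az":-0.54,"fingers":-1},{"tx":21.5,"ty":-10.7,"tz":0,"ax":0,"ay":0,"az":-0.68,"fingers":-1},{"tx":26,"ty":-12.9,"tz":0,"ax":0,"ay":0,"az":-0.82,"fingers":-1},{"tx":30.5,"ty":-15.1,"tz":0,"ax":0,"ay":0,"az":-0.95,"fingers":-1},{"tx":35,"ty":-17.4,"tz":0,"ax":0,"ay":0,"az":-1.08,"fingers":-1},{"tx":39.5,"ty":-19.6,"tz":0,"ax":0,"ay":0,"az":-1.2,"fingers":-1},{"tx":44,"ty":-21.8,"tz":0,"ax":0,"ay":0,"az":-1.32,"fingers":-1},{"tx":49.4,"ty":-24.6,"tz":1,"ax":0,"ay":0,"az":-1.451,"fingers":-1},{"tx":49.4,"ty":-24.6,"tz":2,"ax":0,"ay":0,"az":-1.451,"fingers":-1}]'; python3 rel.py 3 -90 120
```

```text
time_s: 2.75
ee_pos: [581.6, -125.8, 228.3]
ee_rot: [3.14, -0.0, 1.827]
wrist_force: [-0.3, -1.0, 1.9]
gripper_width: 0.003
t 2.75 tip_ext 17.0 tool in tray [  6.1 -86.9] tipz 211.3 yawerr [ 0.001 -0.     0.008]
target [ 579.4 -129.6  137. ] shift cm [-0.31 -0.32  9.13] width 0.002854192683276102 F [-0.3 -1.   1.9]
```

```bash
python3 -m pendant '[{"tx":-0.1,"ty":-0.1,"tz":4.5,"ax":0,"ay":0,"az":0,"fingers":-1},{"tx":-0.3,"ty":-0.3,"tz":9.1,"ax":0,"ay":0,"az":0,"fingers":-1},{"tx":-0.3,"ty":-0.3,"tz":9.1,"ax":0,"ay":0,"az":0,"fingers":-1}]'; python3 rel.py 3 -90 64; python3 - <<'E'
from h import *
p=np.load('tray.npy')
for c,(x0,y0) in dict(scene=(180,120),side=(190,110),wrist=(0,0)).items():
    d=read_camera(c);im=d['pixels'][:,:,::-1].copy();s=read_state()
    if c=='wrist':
        q=proj(d,T(p,[[-58,-31,72],[4,-43,72],[53,-47,72],[43,-147,105],[-90,90,60],[90,90,60]]))
        for a in q: cv2.circle(im,tuple(map(int,a.round())),2,(0,0,255),-1)
        cv2.imwrite('pics/wrist1.png',im)
    else:
        a=proj(d,s['ee_pos']+[0,0,-17])[0];print(c,a)
        im=im[y0:y0+220,x0:x0+230]; im=cv2.resize(im,None,fx=2.7,fy=2.7,interpolation=cv2.INTER_NEAREST)
        cv2.drawMarker(im,tuple(int(v) for v in ((a-[x0,y0])*2.7)),(0,0,255),cv2.MARKER_CROSS,15,1)
        cv2.imwrite(f'pics/{c}1.png',im)
E
```

```text
time_s: 3.05
ee_pos: [574.3, -132.4, 131.6]
ee_rot: [-3.134, -0.005, 1.818]
wrist_force: [0.2, -0.2, -0.3]
gripper_width: -0.003
t 3.05 tip_ext 17.0 tool in tray [ -2.7 -91.4] tipz 114.6 yawerr [-0.008 -0.005 -0.001]
target [ 579.4 -129.6   81. ] shift cm [0.12 0.61 5.05] width -0.0031213770197315166 F [ 0.2 -0.2 -0.3]
scene [264.15552889 217.15461135]
side [324.83525796 234.43894664]
```

View pics/wrist1.png

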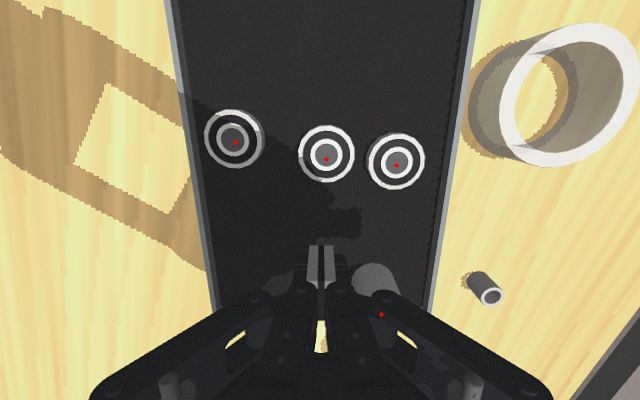

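View pics/scene1.png

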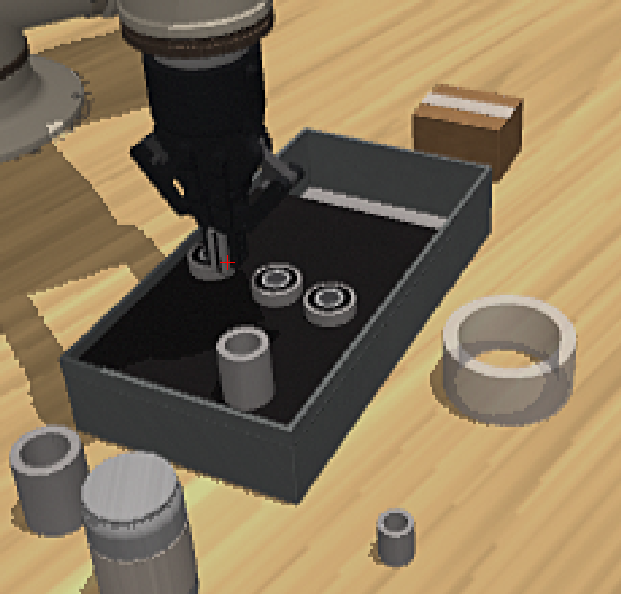

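View pics/side1.png

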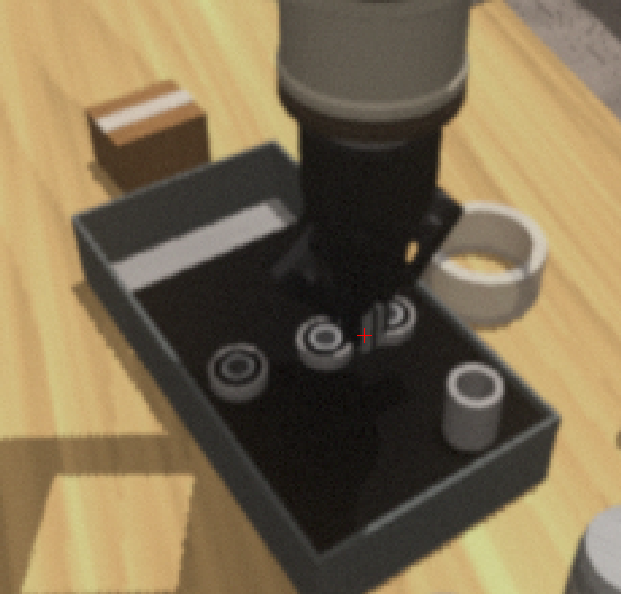

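```bash
python3 rel.py 3 -92 64
```

```text
t 3.2 tip_ext 17.0 tool in tray [  0.4 -93.4] tipz 122.6 yawerr [ 0.002  0.001 -0.001]
target [ 579.9 -131.5   81. ] shift cm [0.15 0.25 5.86] width 0.0029880500652358045 F [ 1.2 -0.5  1.2]
```

```bash
python3 -m pendant '[{"tx":0.1,"ty":0.2,"tz":1,"ax":0,"ay":0,"az":0,"fingers":-1},{"tx":0.1,"ty":0.2,"tz":2.2,"ax":0,"ay":0,"az":0,"fingers":-1},{"tx":0.1,"ty":0.2,"tz":3.2,"ax":0,"ay":0,"az":0,"fingers":-1},{"tx":0.1,"ty":0.2,"tz":4,"ax":0,"ay":0,"az":0,"fingers":-1},{"tx":0.1,"ty":0.2,"tz":4.6,"ax":0,"ay":0,"az":0,"fingers":-1},{"tx":0.1,"ty":0.2,"tz":4.8,"ax":0,"ay":0,"az":0,"fingers":-1},{"tx":0.1,"ty":0.2,"tz":5,"ax":0,"ay":0,"az":0,"fingers":-1},{"tx":0.1,"ty":0.2,"tz":5,"ax":0,"ay":0,"az":0,"fingers":-1},{"tx":0.1,"ty":0.2,"tz":5,"ax":0,"ay":0,"az":0,"fingers":-1}]'; python3 rel.py 3 -92 64
```

```text
time_s: 4.1
ee_pos: [578.9, -131.6, 87.6]
ee_rot: [3.141, 0.0, 1.819]
wrist_force: [-0.3, -0.8, 1.1]
gripper_width: 0.0
t 4.1 tip_ext 17.0 tool in tray [  1.9 -91.8] tipz 70.6 yawerr [ 0.  0. -0.]
target [ 579.9 -131.5   81. ] shift cm [-0.02  0.1   0.66] width 0.0004076541065074026 F [-0.3 -0.8  1.1]
```

```bash
python3 -m pendant '[{"tx":0,"ty":0.1,"tz":0.3,"ax":0,"ay":0,"az":0,"fingers":-1},{"tx":0,"ty":0.1,"tz":0.6,"ax":0,"ay":0,"az":0,"fingers":-1},{"tx":0.5,"ty":0.1,"tz":0.6,"ax":0,"ay":0,"az":0,"fingers":-1},{"tx":1.2,"ty":0.1,"tz":0.6,"ax":0,"ay":0,"az":0,"fingers":-1},{"tx":2,"ty":0.1,"tz":0.6,"ax":0,"ay":0,"az":0,"fingers":-1},{"tx":2.8,"ty":0.1,"tz":0.6,"ax":0,"ay":0,"az":0,"fingers":-1},{"tx":3.7,"ty":0.1,"tz":0.6,"ax":0,"ay":0,"az":0,"fingers":-1},{"tx":4.7,"ty":0.1,"tz":0.6,"ax":0,"ay":0,"az":0,"fingers":-1},{"tx":5.7,"ty":0.1,"tz":0.6,"ax":0,"ay":0,"az":0,"fingers":-1},{"tx":6.7,"ty":0.1,"tz":0.6,"ax":0,"ay":0,"az":0,"fingers":-1},{"tx":7.6,"ty":0.1,"tz":0.6,"ax":0,"ay":0,"az":0,"fingers":-1},{"tx":8,"ty":0.1,"tz":0.6,"ax":0,"ay":0,"az":0,"fingers":-1}]'; python3 rel.py 3 95 64;  python3 - <<'E'
from h import *
ims=[]
for c,(x0,y0) in dict(scene=(180,120),side=(190,110)).items():
    im=read_camera(c)['pixels'][:,:,::-1][y0:y0+220,x0:x0+230]; ims.append(cv2.resize(im,None,fx=1.73,fy=1.73,interpolation=cv2.INTER_CUBIC))
cv2.imwrite('pics/two2.png',np.hstack(ims))
E
```

```text
time_s: 5.3
ee_pos: [559.9, -52.8, 81.4]
ee_rot: [3.142, -0.0, 1.819]
wrist_force: [0.3, -1.2, 0.1]
gripper_width: -0.0
t 5.3 tip_ext 17.0 tool in tray [  2.9 -10.7] tipz 64.4 yawerr [ 0. -0.  0.]
target [534.   49.7  81. ] shift cm [1.057e+01 1.000e-02 4.000e-02] width -0.0002914941788870583 F [ 0.3 -1.2  0.1]
```

View pics/two2.png

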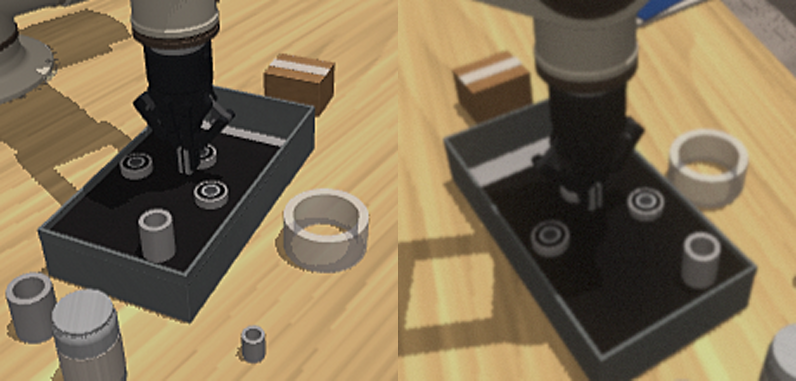

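The middle bearing is moving ahead of the closed fingers, at about scene panel (205,155). The other bearings and the sleeve haven't moved.

```bash
python3 -m pendant '[{"tx":0.6,"ty":0,"tz":0,"ax":0,"ay":0,"az":0,"fingers":-1},{"tx":1.5,"ty":0,"tz":0,"ax":0,"ay":0,"az":0,"fingers":-1},{"tx":2.5,"ty":0,"tz":0,"ax":0,"ay":0,"az":0,"fingers":-1},{"tx":3.5,"ty":0,"tz":0,"ax":0,"ay":0,"az":0,"fingers":-1},{"tx":4.5,"ty":0,"tz":0,"ax":0,"ay":0,"az":0,"fingers":-1},{"tx":5.5,"ty":0,"tz":0,"ax":0,"ay":0,"az":0,"fingers":-1},{"tx":6.5,"ty":0,"tz":0,"ax":0,"ay":0,"az":0,"fingers":-1},{"tx":7.5,"ty":0,"tz":0,"ax":0,"ay":0,"az":0,"fingers":-1},{"tx":8.5,"ty":0,"tz":0,"ax":0,"ay":0,"az":0,"fingers":-1},{"tx":9.5,"ty":0,"tz":0,"ax":0,"ay":0,"az":0,"fingers":-1},{"tx":10.2,"ty":0,"tz":0,"ax":0,"ay":0,"az":0,"fingers":-1},{"tx":10.6,"ty":0,"tz":0,"ax":0,"ay":0,"az":0,"fingers":-1}]'; python3 rel.py 54 -92 110;  python3 - <<'E'
from h import *
ims=[]
for c,(x0,y0) in dict(scene=(180,120),side=(190,110)).items():
    im=read_camera(c)['pixels'][:,:,::-1][y0:y0+220,x0:x0+230]; ims.append(cv2.resize(im,None,fx=1.73,fy=1.73,interpolation=cv2.INTER_CUBIC))
cv2.imwrite('pics/two3.png',np.hstack(ims))
E
```

```text
time_s: 6.6
ee_pos: [533.9, 49.8, 81.3]
ee_rot: [3.142, -0.0, 1.819]
wrist_force: [-0.1, -0.7, -0.2]
gripper_width: -0.0
t 6.6 tip_ext 17.0 tool in tray [ 2.9 95. ] tipz 64.3 yawerr [ 0. -0.  0.]
target [ 629.4 -119.   127. ] shift cm [-18.7    5.1   -4.57] width -0.0003695044162403221 F [-0.1 -0.7 -0.2]
```

View pics/two3.png

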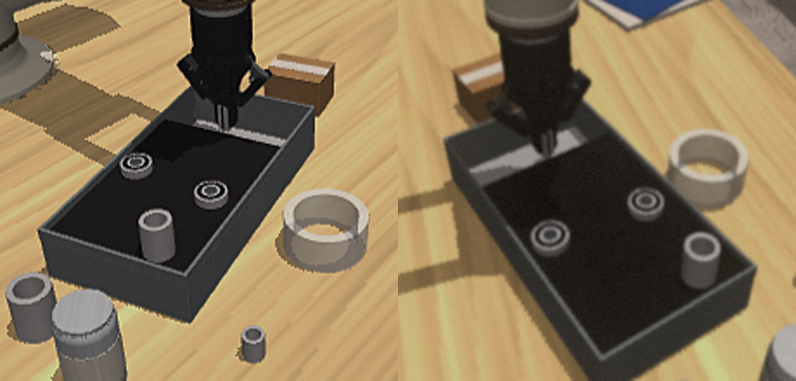

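The first bearing is gone from the board. Next I raise the tool and go behind the far one at about (53, -47) in the tray frame.

```bash
python3 -m pendant '[{"tx":0,"ty":0,"tz":-2,"ax":0,"ay":0,"az":0,"fingers":-1},{"tx":0,"ty":0,"tz":-5,"ax":0,"ay":0,"az":0,"fingers":-1},{"tx":-2,"ty":0.5,"tz":-6,"ax":0,"ay":0,"az":0,"fingers":-1},{"tx":-5,"ty":1.5,"tz":-6,"ax":0,"ay":0,"az":0,"fingers":-1},{"tx":-9,"ty":2.5,"tz":-6,"ax":0,"ay":0,"az":0,"fingers":-1},{"tx":-13,"ty":3.5,"tz":-6,"ax":0,"ay":0,"az":0,"fingers":-1},{"tx":-16,"ty":4.5,"tz":-6,"ax":0,"ay":0,"az":0,"fingers":-1},{"tx":-18,"ty":5,"tz":-6,"ax":0,"ay":0,"az":0,"fingers":-1},{"tx":-18.7,"ty":5.1,"tz":-6,"ax":0,"ay":0,"az":0,"fingers":-1},{"tx":-18.7,"ty":5.1,"tz":-6,"ax":0,"ay":0,"az":0,"fingers":-1},{"tx":-18.7,"ty":5.1,"tz":-6,"ax":0,"ay":0,"az":0,"fingers":-1}]'; python3 rel.py 53 -92 64;  python3 - <<'E'
from h import *
p=np.load('tray.npy')
ims=[]
for c,(x0,y0) in dict(scene=(180,120),side=(190,110)).items():
    im=read_camera(c)['pixels'][:,:,::-1][y0:y0+220,x0:x0+230]; ims.append(cv2.resize(im,None,fx=1.73,fy=1.73,interpolation=cv2.INTER_CUBIC))
cv2.imwrite('pics/two4.png',np.hstack(ims))
d=read_camera('wrist');im=d['pixels'][:,:,::-1].copy()
for a in proj(d,T(p,[[-58,-31,72],[53,-47,72],[43,-147,105],[3,135,8]])): cv2.circle(im,tuple(map(int,a.round())),2,(0,0,255),-1)
cv2.imwrite('pics/wrist4.png',im)
E
```

```text
time_s: 7.8
ee_pos: [629.0, -119.1, 141.3]
ee_rot: [-3.141, -0.0, 1.819]
wrist_force: [0.1, 0.4, 0.4]
gripper_width: -0.002
t 7.8 tip_ext 17.0 tool in tray [ 53.6 -92. ] tipz 124.3 yawerr [-0. -0. -0.]
target [ 628.4 -119.2   81. ] shift cm [-0.   -0.06  6.03] width -0.0016936129701235134 F [0.1 0.4 0.4]
```

View pics/two4.png

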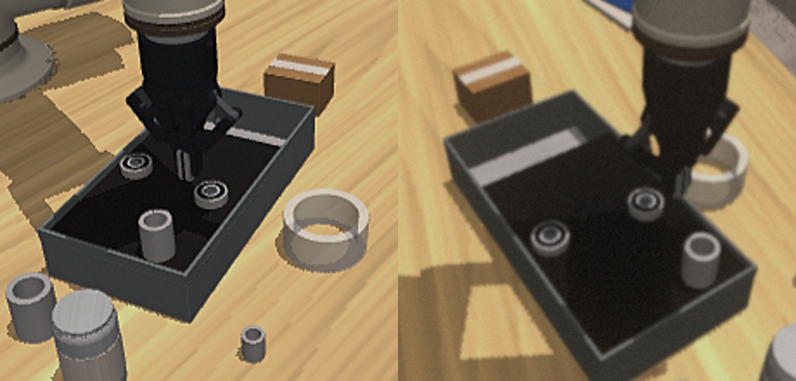

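View pics/wrist4.png

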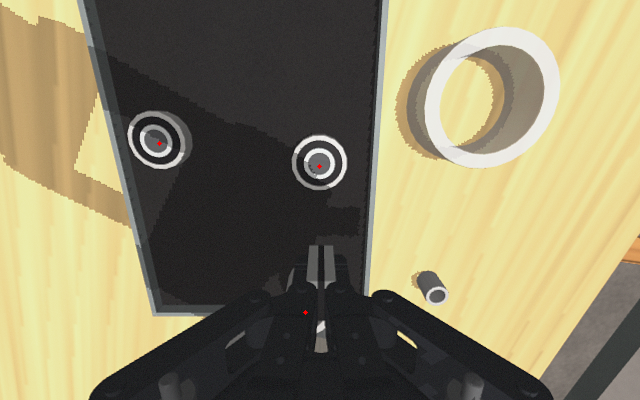

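Bearing and fingers line up in the wrist view: bearing at (319,162), fingers at about x=320. Now I go down and sweep.

```bash
python3 -m pendant '[{"tx":0,"ty":-0.1,"tz":1.2,"ax":0,"ay":0,"az":0,"fingers":-1},{"tx":0,"ty":-0.1,"tz":2.6,"ax":0,"ay":0,"az":0,"fingers":-1},{"tx":0,"ty":-0.1,"tz":3.8,"ax":0,"ay":0,"az":0,"fingers":-1},{"tx":0,"ty":-0.1,"tz":4.8,"ax":0,"ay":0,"az":0,"fingers":-1},{"tx":0,"ty":-0.1,"tz":5.5,"ax":0,"ay":0,"az":0,"fingers":-1},{"tx":0,"ty":-0.1,"tz":5.9,"ax":0,"ay":0,"az":0,"fingers":-1},{"tx":0.3,"ty":-0.1,"tz":6,"ax":0,"ay":0,"az":0,"fingers":-1},{"tx":1,"ty":-0.1,"tz":6,"ax":0,"ay":0,"az":0,"fingers":-1},{"tx":1.7,"ty":-0.1,"tz":6,"ax":0,"ay":0,"az":0,"fingers":-1},{"tx":2.4,"ty":-0.1,"tz":6,"ax":0,"ay":0,"az":0,"fingers":-1},{"tx":3.2,"ty":-0.1,"tz":6,"ax":0,"ay":0,"az":0,"fingers":-1},{"tx":4,"ty":-0.1,"tz":6,"ax":0,"ay":0,"az":0,"fingers":-1}]'; python3 rel.py 53 95 64
```

```text
time_s: 9.15
ee_pos: [618.5, -80.4, 81.5]
ee_rot: [3.141, 0.0, 1.819]
wrist_force: [-0.6, -0.5, 0.2]
gripper_width: -0.005
t 9.15 tip_ext 17.0 tool in tray [ 53. -52.] tipz 64.5 yawerr [ 0.  0. -0.]
target [582.5  62.   81. ] shift cm [14.7   0.    0.05] width -0.004500745970972076 F [-0.6 -0.5  0.2]
```

```bash
python3 -m pendant '[{"tx":0.7,"ty":0,"tz":0,"ax":0,"ay":0,"az":0,"fingers":-1},{"tx":1.5,"ty":0,"tz":0,"ax":0,"ay":0,"az":0,"fingers":-1},{"tx":2.4,"ty":0,"tz":0,"ax":0,"ay":0,"az":0,"fingers":-1},{"tx":3.4,"ty":0,"tz":0,"ax":0,"ay":0,"az":0,"fingers":-1},{"tx":4.4,"ty":0,"tz":0,"ax":0,"ay":0,"az":0,"fingers":-1},{"tx":5.4,"ty":0,"tz":0,"ax":0,"ay":0,"az":0,"fingers":-1},{"tx":6.4,"ty":0,"tz":0,"ax":0,"ay":0,"az":0,"fingers":-1},{"tx":7.4,"ty":0,"tz":0,"ax":0,"ay":0,"az":0,"fingers":-1},{"tx":8.4,"ty":0,"tz":0,"ax":0,"ay":0,"az":0,"fingers":-1},{"tx":9.4,"ty":0,"tz":0,"ax":0,"ay":0,"az":0,"fingers":-1},{"tx":10.4,"ty":0,"tz":0,"ax":0,"ay":0,"az":0,"fingers":-1},{"tx":11.2,"ty":0,"tz":0,"ax":0,"ay":0,"az":0,"fingers":-1}]'; python3 -m pendant '[{"tx":0.8,"ty":0,"tz":0,"ax":0,"ay":0,"az":0,"fingers":-1},{"tx":1.8,"ty":0,"tz":0,"ax":0,"ay":0,"az":0,"fingers":-1},{"tx":2.7,"ty":0,"tz":0,"ax":0,"ay":0,"az":0,"fingers":-1},{"tx":3.4,"ty":0,"tz":0,"ax":0,"ay":0,"az":0,"fingers":-1},{"tx":3.5,"ty":0,"tz":0,"ax":0,"ay":0,"az":0,"fingers":-1}]'; python3 rel.py -58 -75 64;  python3 - <<'E'
from h import *
ims=[]
for c,(x0,y0) in dict(scene=(180,120),side=(190,110)).items():
    im=read_camera(c)['pixels'][:,:,::-1][y0:y0+220,x0:x0+230]; ims.append(cv2.resize(im,None,fx=1.73,fy=1.73,interpolation=cv2.INTER_CUBIC))
cv2.imwrite('pics/two5.png',np.hstack(ims))
E
```

```text
time_s: 10.35
ee_pos: [590.9, 28.3, 81.3]
ee_rot: [3.142, -0.0, 1.819]
wrist_force: [-0.2, -0.8, 0.3]
gripper_width: 0.002
time_s: 10.85
ee_pos: [582.3, 62.2, 81.3]
ee_rot: [3.142, -0.0, 1.82]
wrist_force: [0.4, -0.0, -0.4]
gripper_width: 0.005
t 10.85 tip_ext 17.0 tool in tray [52.9 95.2] tipz 64.3 yawerr [ 0.    -0.     0.001]
target [ 516.6 -130.    81. ] shift cm [-17.01 -11.1    0.03] width 0.0049320516552205495 F [ 0.4 -0.  -0.4]
```

View pics/two5.png

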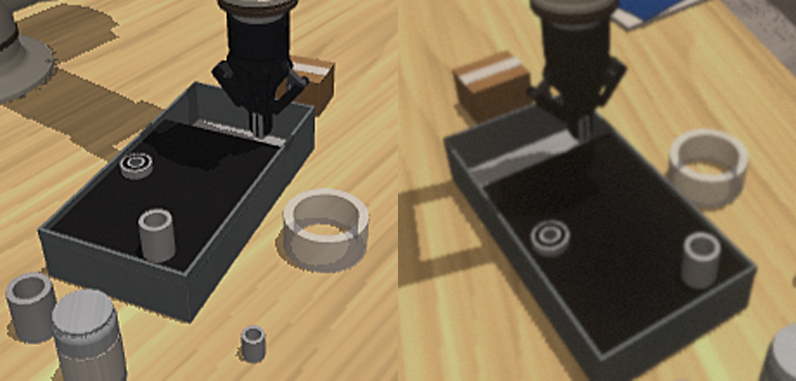

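The second bearing is off the board too. The third is at scene panel (137,163), unmoved, so I go behind it.

```bash
python3 -m pendant '[{"tx":0,"ty":0,"tz":-2,"ax":0,"ay":0,"az":0,"fingers":-1},{"tx":0,"ty":0,"tz":-4,"ax":0,"ay":0,"az":0,"fingers":-1},{"tx":-2,"ty":-1,"tz":-5,"ax":0,"ay":0,"az":0,"fingers":-1},{"tx":-5,"ty":-3,"tz":-5,"ax":0,"ay":0,"az":0,"fingers":-1},{"tx":-8.5,"ty":-5.5,"tz":-5,"ax":0,"ay":0,"az":0,"fingers":-1},{"tx":-12,"ty":-8,"tz":-5,"ax":0,"ay":0,"az":0,"fingers":-1},{"tx":-15,"ty":-10,"tz":-5,"ax":0,"ay":0,"az":0,"fingers":-1},{"tx":-17,"ty":-11,"tz":-5,"ax":0,"ay":0,"az":0,"fingers":-1},{"tx":-17.5,"ty":-11.1,"tz":-5,"ax":0,"ay":0,"az":0,"fingers":-1},{"tx":-17.5,"ty":-11.1,"tz":-5,"ax":0,"ay":0,"az":0,"fingers":-1},{"tx":-17.5,"ty":-11.1,"tz":-5,"ax":0,"ay":0,"az":0,"fingers":-1}]'; python3 rel.py -58 -80 64;  python3 - <<'E'
from h import *
p=np.load('tray.npy')
d=read_camera('wrist');im=d['pixels'][:,:,::-1].copy()
for a in proj(d,T(p,[[-58,-31,72]])): cv2.circle(im,tuple(map(int,a.round())),2,(0,0,255),-1)
cv2.imwrite('pics/wrist6.png',im)
E
```

```text
time_s: 12.05
ee_pos: [518.1, -135.0, 131.3]
ee_rot: [3.142, -0.0, 1.819]
wrist_force: [-0.6, 0.0, 0.5]
gripper_width: -0.002
t 12.05 tip_ext 17.0 tool in tray [-57.8 -80.2] tipz 114.3 yawerr [ 0. -0. -0.]
target [ 517.9 -134.9   81. ] shift cm [ 0.02 -0.02  5.03] width -0.0019278673381897594 F [-0.6  0.   0.5]
```

View pics/wrist6.png

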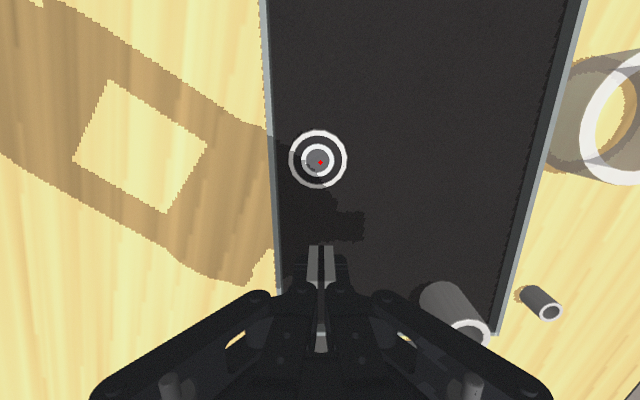

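The bearing at (318,159) is right ahead of the fingers.

```bash
python3 -m pendant '[{"tx":0,"ty":0,"tz":1.2,"ax":0,"ay":0,"az":0,"fingers":-1},{"tx":0,"ty":0,"tz":2.5,"ax":0,"ay":0,"az":0,"fingers":-1},{"tx":0,"ty":0,"tz":3.6,"ax":0,"ay":0,"az":0,"fingers":-1},{"tx":0,"ty":0,"tz":4.4,"ax":0,"ay":0,"az":0,"fingers":-1},{"tx":0,"ty":0,"tz":4.9,"ax":0,"ay":0,"az":0,"fingers":-1},{"tx":0,"ty":0,"tz":5,"ax":0,"ay":0,"az":0,"fingers":-1},{"tx":0.3,"ty":0,"tz":5,"ax":0,"ay":0,"az":0,"fingers":-1},{"tx":1,"ty":0,"tz":5,"ax":0,"ay":0,"az":0,"fingers":-1},{"tx":1.7,"ty":0,"tz":5,"ax":0,"ay":0,"az":0,"fingers":-1},{"tx":2.4,"ty":0,"tz":5,"ax":0,"ay":0,"az":0,"fingers":-1},{"tx":3.2,"ty":0,"tz":5,"ax":0,"ay":0,"az":0,"fingers":-1},{"tx":4,"ty":0,"tz":5,"ax":0,"ay":0,"az":0,"fingers":-1}]'; python3 rel.py -58 95 64
```

```text
time_s: 13.3
ee_pos: [507.9, -96.1, 81.5]
ee_rot: [3.141, 0.0, 1.819]
wrist_force: [0.3, -0.3, 0.0]
gripper_width: 0.003
t 13.3 tip_ext 17.0 tool in tray [-58.1 -40. ] tipz 64.5 yawerr [ 0.  0. -0.]
target [474.9  34.8  81. ] shift cm [1.35e+01 1.00e-02 5.00e-02] width 0.002630176049768689 F [ 0.3 -0.3  0. ]
```

```bash
python3 -m pendant '[{"tx":0.7,"ty":0,"tz":0,"ax":0,"ay":0,"az":0,"fingers":-1},{"tx":1.5,"ty":0,"tz":0,"ax":0,"ay":0,"az":0,"fingers":-1},{"tx":2.4,"ty":0,"tz":0,"ax":0,"ay":0,"az":0,"fingers":-1},{"tx":3.4,"ty":0,"tz":0,"ax":0,"ay":0,"az":0,"fingers":-1},{"tx":4.4,"ty":0,"tz":0,"ax":0,"ay":0,"az":0,"fingers":-1},{"tx":5.4,"ty":0,"tz":0,"ax":0,"ay":0,"az":0,"fingers":-1},{"tx":6.4,"ty":0,"tz":0,"ax":0,"ay":0,"az":0,"fingers":-1},{"tx":7.4,"ty":0,"tz":0,"ax":0,"ay":0,"az":0,"fingers":-1},{"tx":8.4,"ty":0,"tz":0,"ax":0,"ay":0,"az":0,"fingers":-1},{"tx":9.4,"ty":0,"tz":0,"ax":0,"ay":0,"az":0,"fingers":-1},{"tx":10.4,"ty":0,"tz":0,"ax":0,"ay":0,"az":0,"fingers":-1},{"tx":11.2,"ty":0,"tz":0,"ax":0,"ay":0,"az":0,"fingers":-1}]'; python3 -m pendant '[{"tx":0.8,"ty":0,"tz":0,"ax":0,"ay":0,"az":0,"fingers":-1},{"tx":1.7,"ty":0,"tz":0,"ax":0,"ay":0,"az":0,"fingers":-1},{"tx":2.2,"ty":0,"tz":0,"ax":0,"ay":0,"az":0,"fingers":-1},{"tx":2.3,"ty":0,"tz":0,"ax":0,"ay":0,"az":0,"fingers":-1}]'; python3 rel.py 0 60 150
```

```text
time_s: 14.5
ee_pos: [480.3, 12.7, 81.3]
ee_rot: [-3.142, -0.0, 1.819]
wrist_force: [-0.4, -0.4, 0.7]
gripper_width: 0.002
time_s: 14.9
ee_pos: [474.8, 34.6, 81.3]
ee_rot: [-3.142, -0.0, 1.819]
wrist_force: [0.6, 0.3, 0.1]
gripper_width: 0.0
t 14.9 tip_ext 17.0 tool in tray [-58.1  94.9] tipz 64.3 yawerr [-0. -0.  0.]
target [539.7  15.1 167. ] shift cm [-3.49  5.81 -8.57] width 3.654281624336334e-05 F [0.6 0.3 0.1]
```

```bash
python3 -m pendant '[{"tx":0,"ty":0,"tz":-2,"ax":0,"ay":0,"az":0,"fingers":-1},{"tx":0,"ty":0,"tz":-5,"ax":0,"ay":0,"az":0,"fingers":-1},{"tx":0,"ty":1.5,"tz":-8,"ax":0,"ay":0,"az":0,"fingers":-1},{"tx":-1,"ty":3,"tz":-11,"ax":0,"ay":0,"az":0,"fingers":-1},{"tx":-2,"ty":4.5,"tz":-13,"ax":0,"ay":0,"az":0,"fingers":-1},{"tx":-2,"ty":5.8,"tz":-14,"ax":0,"ay":0,"az":0,"fingers":-1},{"tx":-2,"ty":5.8,"tz":-14,"ax":0,"ay":0,"az":0,"fingers":-1},{"tx":-2,"ty":5.8,"tz":-14,"ax":0,"ay":0,"az":0,"fingers":-1}]'; python3 - <<'E'
from h import *
p=np.load('tray.npy');ims=[]
for c,(x0,y0) in dict(scene=(180,120),side=(190,110)).items():
    im=read_camera(c)['pixels'][:,:,::-1][y0:y0+220,x0:x0+230]; ims.append(cv2.resize(im,None,fx=1.73,fy=1.73,interpolation=cv2.INTER_CUBIC))
cv2.imwrite('pics/two7.png',np.hstack(ims))
d=read_camera('wrist');im=d['pixels'][:,:,::-1].copy()
q=proj(d,T(p,[[-90,90,8],[90,90,8],[90,180,8],[-90,180,8]]));cv2.polylines(im,[np.round(q).astype(np.int32)],True,(0,255,0),1)
cv2.imwrite('pics/wrist7.png',im)
for r in trace('wrist','bearing0_mid'): w=ray(d,r['pixel'],20);print(round(r['p'],2),r['pixel'],w.round(),toT(p,w).round(1),r['mask'].sum())
E
```

```text
time_s: 15.7
ee_pos: [535.7, 28.8, 220.6]
ee_rot: [-3.141, -0.0, 1.819]
wrist_force: [0.0, 0.1, 0.1]
gripper_width: 0.001
0.9 [362.4, 162.9] [578.  62.  20.] [49.  96.1] 506
```

View pics/two7.png

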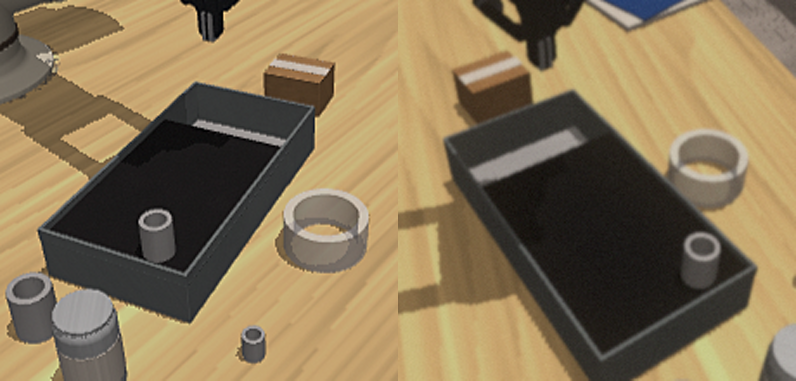

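View pics/wrist7.png

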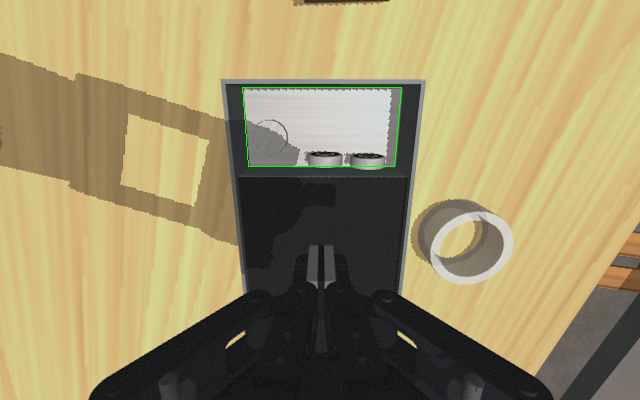

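```bash
python3 - <<'E'
from h import *
p=np.load('tray.npy')
d=read_camera('wrist');im=d['pixels'][:,:,::-1].copy()
W=d['world_to_cam'];o=-W[:3,:3].T@W[:3,3];print('cam',o.round(),toT(p,o).round(), 'axis',-W[2,:3].round(2))
cv2.imwrite('pics/wz.png',cv2.resize(im[70:190,215:435],None,fx=3.6,fy=3.6,interpolation=cv2.INTER_CUBIC))
for px in((326,152),(326,165),(367,155),(367,168),(270,137)):
    print(px,[toT(p,ray(d,px,z)).round().tolist() for z in(8,14,20,30)])
E
```

```text
cam [515. 111. 347.] [ -0. 159.] axis [ 0.08 -0.32 -0.95]
(326, 152) [[6.0, 107.0], [6.0, 108.0], [6.0, 109.0], [6.0, 110.0]]
(326, 165) [[6.0, 91.0], [6.0, 92.0], [6.0, 93.0], [6.0, 95.0]]
(367, 155) [[56.0, 103.0], [55.0, 104.0], [54.0, 105.0], [53.0, 107.0]]
(367, 168) [[57.0, 87.0], [56.0, 89.0], [55.0, 90.0], [53.0, 92.0]]
(270, 137) [[-61.0, 125.0], [-60.0, 125.0], [-59.0, 126.0], [-57.0, 127.0]]
```

View pics/wz.png

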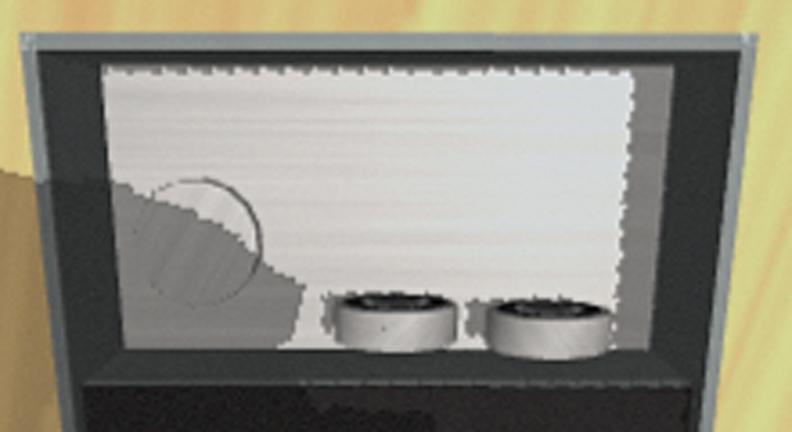

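```bash
python3 -m pendant '[{"tx":-1,"ty":0,"tz":-1,"ax":0,"ay":0,"az":0,"fingers":-1},{"tx":-1,"ty":0,"tz":-1,"ax":0,"ay":0,"az":0,"fingers":-1},{"tx":-1,"ty":0,"tz":-1,"ax":0,"ay":0,"az":0,"fingers":-1},{"tx":-1,"ty":0,"tz":-1,"ax":0,"ay":0,"az":0,"fingers":-1},{"tx":-1,"ty":0,"tz":-1,"ax":0,"ay":0,"az":0,"fingers":-1}]'; python3 - <<'E'
from h import *
for c,bx in dict(scene=dict(sleeve=(258,238,26,36),carton=(330,148,48,40),can=(208,284,48,72),tape=(338,224,60,56)),side=dict(sleeve=(350,240,30,38),carton=(218,137,54,48),can=(392,292,54,74),tape=(340,180,58,54))).items():
    im=read_camera(c)['pixels'][:,:,::-1].copy(); im0=cv2.imread(f'pics/{c}0.png')
    for n,(x,y,w,h) in bx.items():
        r=cv2.matchTemplate(im[y-12:y+h+12,x-12:x+w+12],im0[y:y+h,x:x+w],cv2.TM_CCOEFF_NORMED);_,v,_,l=cv2.minMaxLoc(r);print(c,n,round(v,3),'shift',l[0]-12,l[1]-12)
    if c=='scene':
        pass
d=read_camera('wrist');p=np.load('tray.npy')
for r in trace('wrist','bearing0_mid'): print(round(r['p'],2),r['pixel'],toT(p,ray(d,r['pixel'],28)).round(1))
cv2.imwrite('pics/w9.png',cv2.resize(d['pixels'][60:190,215:435,::-1],None,fx=3.6,fy=3.6,interpolation=cv2.INTER_CUBIC))
print(read_state()['time_s'],read_state()['wrist_force'].round(1))
E
```

```text
time_s: 16.45
ee_pos: [538.4, 19.3, 231.2]
ee_rot: [-3.141, -0.0, 1.819]
wrist_force: [1.3, -0.2, 0.3]
gripper_width: -0.005
scene sleeve 1.0 shift 0 0
scene carton 1.0 shift 0 0
scene can 1.0 shift 0 0
scene tape 1.0 shift 0 0
side sleeve 0.997 shift 0 0
side carton 0.959 shift 0 0
side can 0.998 shift 0 0
side tape 0.984 shift 0 0
0.8 [363.1, 151.7] [50.5 98.8]
16.65 [-0.1 -0.   0.8]
```

View pics/w9.png

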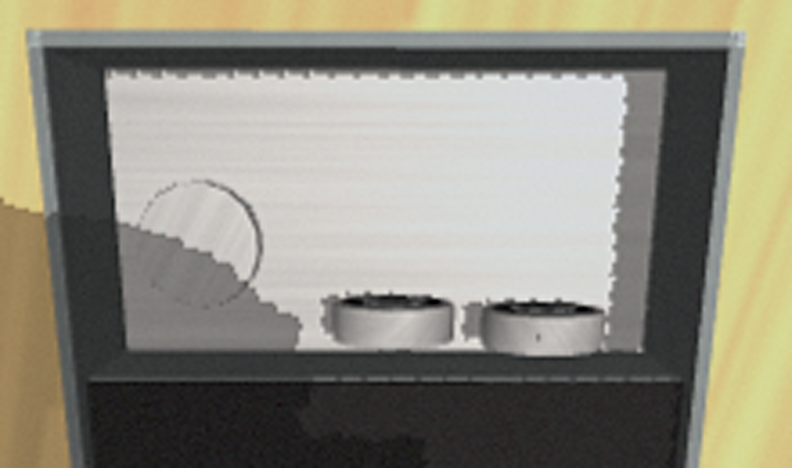

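```bash
python3 -m pendant '[{"tx":0,"ty":0,"tz":0,"ax":0,"ay":0,"az":0,"fingers":-1},{"tx":0,"ty":0,"tz":0,"ax":0,"ay":0,"az":0,"fingers":-1},{"tx":0,"ty":0,"tz":0,"ax":0,"ay":0,"az":0,"fingers":-1},{"tx":0,"ty":0,"tz":0,"ax":0,"ay":0,"az":0,"fingers":-1},{"tx":0,"ty":0,"tz":0,"ax":0,"ay":0,"az":0,"fingers":-1}]'; python3 - <<'E'
from h import *
a=read_camera('wrist')['pixels'][60:190,215:435].astype(int)
for i in range(8): b=read_camera('wrist')['pixels'][60:190,215:435].astype(int)
print(np.abs(a-b).max(-1).max(), (np.abs(a-b).max(-1)>40).sum())
hand_in()
print(read_state()['time_s'])
E
```

```text
time_s: 17.15
ee_pos: [538.5, 19.2, 231.3]
ee_rot: [3.142, -0.0, 1.819]
wrist_force: [0.3, -1.0, 0.0]
gripper_width: 0.001
34 0
the job is handed in; nothing more can be done
the job is handed in; nothing more can be done
```

I swept the three bearings one at a time along the tray with closed fingers, and all three dropped into the trough. I handed the job in at about 17.6 s; no verdict is reported.

- **Bearings:** the last wrist pictures show all three in the trough. One lies flat and upside down at about tray (-60, 125) mm. The other two stand on edge, close to the wall below the board's open edge, at x of about 6 and 55 mm. I estimate their centres at y of about 96 to 105 mm and z of about 28 mm. Comparing the trough between wrist pictures 0.4 s apart showed no motion.
- **Other objects:** sleeve, carton, can and tape matched the starting pictures with 0 px shift in both the scene and side cameras.
- **Arm:** the fingertips finished about 214 mm above the bench, clear of everything, with the wrist force near zero.
- **Check that disagreed:** the trained network reported only one of the three bearings in the trough. I identified the other two, including the camouflaged upside-down one, by eye in the pictures.

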